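# Fetch the hemmed-in spare-part box from the stock tray

### The arm

A 6-joint arm with a two-finger parallel gripper is mounted at the origin on a cart in front of the work surface, level with it; the furniture and walls round the work are solid. World frame = base frame: x ahead of the robot, y to its left, z up, the work surface at z = 0. Lengths are in m, angles in rad, forces in N, time in s.
With the tool pointing down it reaches from about 0.25 to 0.725 m from the base axis. Payload 4 kg.
Tool frame: the origin (TCP) lies midway between the tips of the shut fingers; the grasp point (between the pads) lies 19 mm behind it (bot.grip_point_offset is the distance from the TCP to the grasp point, in m); z points along the fingers, y is the line along which they close (so a half turn about z gives the same grasp; the last joint's range is limited). The gripper opens to 85 mm and grips with 20 to 120 N. Pads are 22 mm wide; open, the fingers measure 114 mm over their backs; the gripper's body (76 mm by 85 mm) begins 54 mm behind the grasp point. The pads swing forward as they close: fully open they stand 13 mm farther back than shut.
Start: joints at [1.166, 0.241, 0.005, 1.335, 0, 1.571], TCP at [0.197, 0.46, 0.231] pointing down, gripper open.
Joint ranges: [-2.72, 2.72], [-1.05, 1.87], [-1.09, 1.28], [-1.99, 2.15], [-1.42, 1.44], [-3.14, 3.14]. Speed limits (rad/s): [2.79, 2.79, 3.14, 3.14, 3.14, 3.14].

### API

Orientations are given as a unit quaternion [x, y, z, w].
In Python, from workcell import bot gives the robot as it stands.
- The arm moves only by the tool step_arm, never from a script. Its argument "targets" is text: rows parted by semicolons, each of 7 numbers parted by spaces: the opening, from -1 (shut) to 1 (fully open), so that 0 is half open, then the shift along the world's x, y, z normalised to -1 to 1, where 1 is 0.5 m, then the turn, a rotation vector about the world's x, y, z normalised to -1 to 1, where 1 is pi/4 rad. In form: gripper x y z wx wy wz; .... A call has 1 to 10 rows; each row is the pose to reach, as a shift and turn from the pose commanded when the call began; what a row does not reach only later rows make up. A row lasts 1/12 s, in which the tool goes at most 41.7 mm and 7.16 degrees, less where a joint would pass 70% of its speed; a pose out of reach is approached as far as the arm can. A call with a number of a shift or a turn outside -1 to 1 is refused whole. A call with a gripper value outside its range is refused whole. The fingers move at their own pace and stop on an object; the grip force is fixed at half the most. Time passes only in rows, so rows that repeat a pose let the fingers close. It gives the time, the measured TCP pose, the force, the opening and the grip force at its end, in the units of the state.
- bot.get_obs(): the state, without advancing time (a new reading comes with each control period).
- bot.camera(name): name is "scene" or "side" or "wrist"; returns the picture (400x640x3 uint8, red, green, blue); there is no depth.
- bot.camera_info(name): a dict with "vertical_fov" (degrees; the focal length in pixels is half the picture's height over the tangent of half this angle, whatever the lens; pixels are square), "cx", "cy" (the principal point, pixels), "pose" (4x4, takes a point from camera to world coordinates). Camera axes: x right, y up, looking along -z (the intrinsics and any distortion apply to the point x, -y, -z); pixel columns grow to the right and rows downward; lengths in m; the calibration is good to about 2 mm. A picture is of the moment at which its call begins: read the wrist's pose just before it. camera_info takes no time and is no camera call; for the wrist camera it gives the pose at the moment of the call.
- bot.job_done(): hands the job in; it is judged then, once.
The state is a dict: "clock": time; "joint_pos": joint angles; "joint_vel": joint speeds; "tau": joint torques, N m; "eef_pos": TCP position; "tool_rot": TCP orientation; "ft_force": force on the tool from outside, world axes, zero at the start; "ft_torque": the same for the moment, N m; "grip_width": finger opening in m; "grasp_force": force on a finger pad.
Only numpy, scipy, OpenCV 4.12 (cv2) and the standard library are available. Lean on these libraries where they do the work, as an engineer would, in place of code of your own. Each camera call takes 0.05 s, during which the arm holds its last target. There are 200 camera calls.

### The job

An order needs the small spare-part box that stands hemmed in between two bigger boxes in the aluminium stock tray. First clear both bigger boxes out of the way, standing upright on the dark rubber mat, then stand the small box upright inside the white order tray, and after that put each bigger box back upright in the stock tray, just where it stood before and square in the tray. Leave the calculator, the tape measure and the ink pad where they lie.

Things in the scene. Friction and masses are not known exactly. Their poses are not given: they have to be found in the camera images.
- small_box_center (a point): small spare-part box, the smallest of the three white printed cartons, 90 long (its x axis) x 50 wide (its y axis) x 60 high; the point is its centre, half-way up. It starts in the middle of the stock tray, long side along the tray's x axis, with only about 7 to 17 mm between each of its long sides and the neighbouring box, too little for a finger. Graspable only across its 50 mm width. 0.07 to 0.18 kg.
- tall_box_center (a point): tall spare-part box, the highest of the three white printed cartons, 100 long (its x axis) x 62 wide (its y axis) x 85 high; the point is its centre, half-way up. It starts at one end of the stock tray (either end), its long side along the tray's y axis. Grasp it across its 62 mm width. 0.07 to 0.18 kg.
- long_box_center (a point): long spare-part box, the longest of the three white printed cartons, 110 long (its x axis) x 60 wide (its y axis) x 70 high; the point is its centre, half-way up. It starts at the other end of the stock tray, its long side along the tray's y axis. Grasp it across its 60 mm width. 0.07 to 0.18 kg.
- stock_tray: shallow aluminium tray, fixed, 124 (x) x 324 (y) outside, floor 4 thick, rim 4 thick and 15 high; origin at the centre of its underside on the table top. The three boxes stand on its floor in a row along its y axis: the small box at its centre, the bigger ones about 88 to either side.
- mat: dark rubber mat lying on the table, fixed, 130 (x) x 230 (y) x 3 thick: the side area, with room for both bigger boxes side by side along its y axis; origin at the centre of its underside. It lies at the left or at the right front of the work area.
- order_tray: small shallow white plastic order tray, fixed, empty, 126 (x) x 86 (y) outside, 118 x 78 inside, floor 4 thick, rim 12 high; origin at the centre of its underside on the table top. The small box fits in with its long side along the tray's x axis, about 14 free all round; fingers must stay above the rim. It lies on the other front side from the mat.
- calculator: desk calculator, 139 x 97 x 18, lying in the front middle; origin at the centre of its underside. To be left alone.
- tape_measure: yellow and black steel tape measure, 78 x 38 x 67, standing to the left of the stock tray; origin at the centre of its underside. To be left alone.
- ink_pad: flat tin ink pad, 74 x 112 x 13, lying to the right of the stock tray; origin at the centre of its underside. To be left alone.
Mind the look-alikes: they are no part of the job. What is shaped like the part that bears small_box_center but pink is not meant.

How it is judged:
By the outcome, as a careful person would: the job done as asked, in the order asked, and still so for the second after the job is handed in, with the robot touching nothing.
It also fails if it takes over 128 s, if anything falls off the work surface, if the arm or the gripper's body presses on something with over 40 N, if the wrist force passes 120 N, or if a joint passes its speed limit or range.

## Working session

There is one attempt and no reset: what is moved stays moved. The work goes in short steps, Python scripts to look and compute and a tool call to move; the robot and the scene stay as the last step left them, time stands still between calls to the robot, and variables do not carry over. Pictures are saved under pics/ and viewed, at most 14 in all, crops included, and the job is handed in when it is done.

Besides the shell and the picture viewer there is one more tool, called after "Request:" as name(argument=value, ...) on one line, values as JSON. step_arm: Moves the arm, as the interface text tells. Scaled input: -1 to 1 covers 0.5 m each way for a shift and pi/4 rad each way for a turn. Its arguments: {"type":"object","properties":{"targets":{"type":"string"}},"required":["targets"]}

```bash
mkdir -p pics; ls; python3 - <<'E'
from workcell import bot
import cv2
for n in("scene","side"):
    cv2.imwrite(f"pics/{n}0.png",bot.camera(n)[:,:,::-1]); i=bot.camera_info(n); print(n,i)
print(bot.camera_info("wrist"))
o=bot.get_obs();print(o)
E
```

```text
pics
scene {'vertical_fov': 43.3959738769817, 'cx': 324.37249796530295, 'cy': 195.0213777041541, 'pose': array([[ 0.6162833 ,  0.46015724, -0.63910109, -0.46334605],
       [-0.78736163,  0.34351914, -0.51191432, -0.80083794],
       [-0.01601762,  0.81868792,  0.57401526,  0.98619145],
       [ 0.        ,  0.        ,  0.        ,  1.        ]])}
side {'vertical_fov': 48.077979543302135, 'cx': 323.3418902836562, 'cy': 195.80293591712024, 'pose': array([[ 0.98963309,  0.08658145, -0.1145862 ,  0.41508556],
       [-0.14361417,  0.60295532, -0.7847419 , -0.87742932],
       [ 0.00114627,  0.79306276,  0.60913886,  0.76002468],
       [ 0.        ,  0.        ,  0.        ,  1.        ]])}
{'vertical_fov': 71.20362489598787, 'cx': 318.0371621646306, 'cy': 199.37648052280704, 'pose': array([[ 0.3935139 , -0.87909114, -0.26897134,  0.12877631],
       [ 0.91931671,  0.37569035,  0.11710482,  0.48882909],
       [-0.00189587, -0.29335223,  0.95600255,  0.37368282],
       [ 0.        ,  0.        ,  0.        ,  1.        ]])}
{'clock': 0.1, 'joint_pos': array([1.16602176e+00, 2.41398308e-01, 3.89067042e-03, 1.33520250e+00,
       2.39267214e-05, 1.57080052e+00]), 'joint_vel': array([ 2.21425364e-04, -1.09775557e-03,  2.53869213e-03,  3.45575881e-05,
        2.23738214e-04, -5.68323593e-05]), 'tau': array([ 2.82871033e-04, -3.73137832e+01,  2.53010756e+01,  1.08844112e-02,
        1.27442112e-05,  4.87097637e-06]), 'eef_pos': array([0.19668178, 0.4590912 , 0.23048378]), 'tool_rot': array([ 2.01010432e-01,  9.79588633e-01, -9.34969443e-04, -2.04063151e-04]), 'ft_force': array([-0.39973317, -0.27214694,  1.59518979]), 'ft_torque': array([ 0.00517765,  0.05388089, -0.04669813]), 'grasp_force': 0.0, 'grip_width': 0.0855118574141162}
```

View pics/scene0.png

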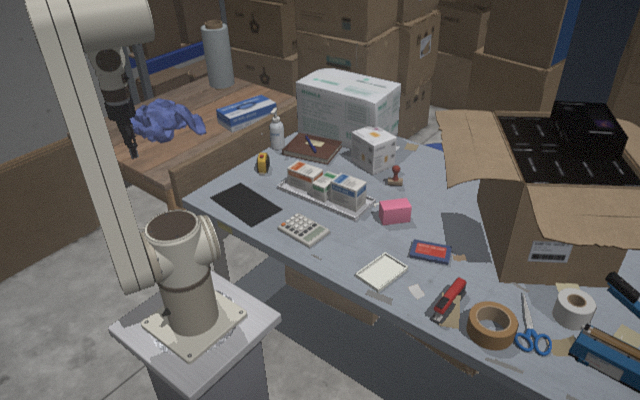

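View pics/side0.png

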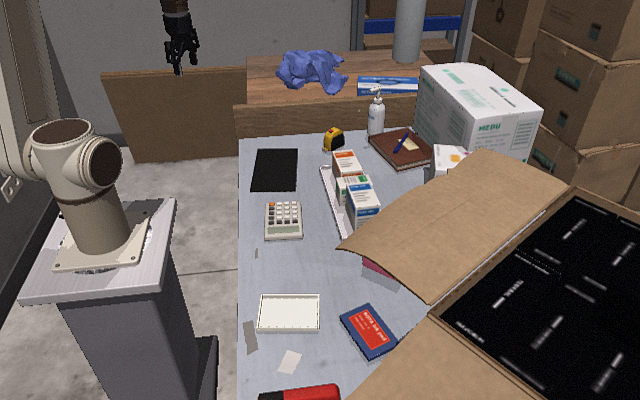

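The mat (scene ~246,204) is on the left and the order tray (~382,271) on the right. The stock tray (~325,190) has an orange box at the left, green in the middle and blue at the right. The pink look-alike is at (395,211).

```bash
cat > h.py <<'E'
from workcell import bot
import numpy as np, cv2
from scipy.spatial.transform import Rotation as R
def K(i): f=200/np.tan(np.radians(i["vertical_fov"]/2)); return f,i["cx"],i["cy"]
def ray(i,px,z=0):
    f,cx,cy=K(i); u,v=px; P=i["pose"]; d=P[:3,:3]@np.array([(u-cx)/f,-(v-cy)/f,-1]); o=P[:3,3]
    return (o+d*(z-o[2])/d[2])[:2]
def proj(i,p):
    f,cx,cy=K(i); P=i["pose"]; c=P[:3,:3].T@(np.asarray(p)-P[:3,3]); return np.array([cx+f*c[0]/-c[2],cy-f*c[1]/-c[2]])
E
python3 - <<'E'
from h import *
i=bot.camera_info("scene")
for n,p in dict(matL=(210,203),matT=(240,183),matR=(283,205),matB=(253,226),trayL=(277,187),trayR=(371,216),pink=(395,211),otL=(356,274),otT=(383,253),otR=(409,268),otB=(382,291)).items(): print(n,ray(i,p).round(3))
i=bot.camera_info("side")
for n,p in dict(mat1=(258,149),mat2=(298,149),mat3=(297,192),mat4=(250,190),ot1=(263,293),ot2=(320,293),ot3=(319,332),ot4=(257,332),box_o=(345,152)).items(): print(n,ray(i,p).round(3))
E
```

```text
matL [0.368 0.358]
matT [0.514 0.365]
matR [0.507 0.153]
matB [0.366 0.154]
trayL [0.574 0.242]
trayR [ 0.632 -0.114]
pink [ 0.701 -0.162]
otL [ 0.385 -0.228]
otT [ 0.505 -0.241]
otR [ 0.495 -0.334]
otB [ 0.374 -0.321]
mat1 [0.385 0.376]
mat2 [0.513 0.358]
mat3 [0.487 0.13 ]
mat4 [0.357 0.158]
ot1 [ 0.379 -0.222]
ot2 [ 0.501 -0.24 ]
ot3 [ 0.485 -0.338]
ot4 [ 0.363 -0.321]
box_o [0.659 0.319]
```

Request:
step_arm(targets="1 0.64 -0.78 0.16 0 0 0.516;1 0.64 -0.78 0.16 0 0 0.516;1 0.64 -0.78 0.16 0 0 0.516;1 0.64 -0.78 0.16 0 0 0.516;1 0.64 -0.78 0.16 0 0 0.516;1 0.64 -0.78 0.16 0 0 0.516;1 0.64 -0.78 0.16 0 0 0.516;1 0.64 -0.78 0.16 0 0 0.516;1 0.64 -0.78 0.16 0 0 0.516;1 0.64 -0.78 0.16 0 0 0.516")

```text
clock: 0.93
eef_pos: [0.4504, 0.1497, 0.2946]
tool_rot: [-0.0, 1.0, -0.0, -0.0]
ft_force: [0.9, 1.0, -0.1]
grip_width: 0.0853
grasp_force: 0.0
```

Request:
step_arm(targets="1 0.08 -0.14 0.1 0 0 0;1 0.08 -0.14 0.1 0 0 0;1 0.08 -0.14 0.1 0 0 0;1 0.08 -0.14 0.1 0 0 0;1 0.08 -0.14 0.1 0 0 0")

```text
clock: 1.35
eef_pos: [0.4898, 0.0812, 0.344]
tool_rot: [0.001, 1.0, 0.0, -0.0]
ft_force: [-0.0, 1.2, -0.3]
grip_width: 0.0854
grasp_force: 0.0
```

```bash
python3 - <<'E'
from h import *
o=bot.get_obs(); i=bot.camera_info("wrist"); print(o["eef_pos"],o["tool_rot"],o["joint_pos"].round(2))
im=bot.camera("wrist")[:,:,::-1]; cv2.imwrite("pics/w1.png",im)
np.savez("w1.npz",pose=i["pose"])
E
```

```text
[0.48983578 0.08120239 0.34399705] [ 6.55498204e-04  9.99999689e-01  1.58060644e-04 -4.09022716e-04] [0.16 0.22 0.26 1.62 0.   0.17]
```

View pics/w1.png

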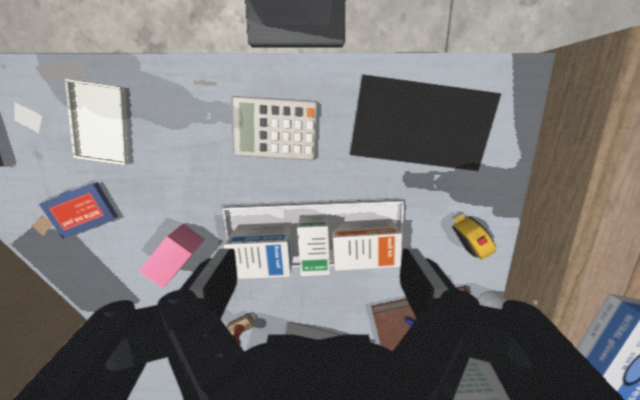

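The wrist view shows the blue box (~262,258) on the −y side, green (~313,250) in the middle, orange (~368,250) on the +y side, the mat (~425,122) and the order tray (~98,122). I'll enlarge.

```bash
python3 - <<'E'
import cv2,numpy as np
im=cv2.imread("pics/w1.png")
cv2.imwrite("pics/c1.png",cv2.resize(im[190:290,215:415],None,fx=4,fy=4,interpolation=cv2.INTER_CUBIC))
g=cv2.cvtColor(im,cv2.COLOR_BGR2GRAY)
m=(g<45).astype(np.uint8); m[:, :340]=0; m[:,520:]=0; m[180:]=0; m[:65]=0
m=cv2.morphologyEx(m,cv2.MORPH_OPEN,np.ones((5,5)))
c=max(cv2.findContours(m,0,2)[0],key=cv2.contourArea); print("mat",cv2.minAreaRect(c),cv2.approxPolyDP(c,8,True)[:,0].tolist())
m=(im.min(2)>170).astype(np.uint8); m[:,:55]=0; m[:,145:]=0; m[175:]=0; m[:70]=0
c=max(cv2.findContours(m,0,2)[0],key=cv2.contourArea); print("ot",cv2.minAreaRect(c),cv2.approxPolyDP(c,6,True)[:,0].tolist())
a=cv2.resize(im[70:175,55:145],None,fx=5,fy=5,interpolation=cv2.INTER_CUBIC); cv2.imwrite("pics/c2.png",a)
E
```

```text
mat ((471.0, 166.0), (6.0, 12.0), 90.0) [[465, 163], [477, 169]]
ot ((99.5, 126.0), (89.0, 96.0), 0.0) [[66, 78], [67, 106], [55, 98], [55, 174], [96, 174], [98, 166], [115, 174], [102, 171], [116, 165], [117, 174], [120, 167], [144, 174], [144, 135], [133, 137], [137, 162], [124, 164], [119, 88]]
```

View pics/c1.png

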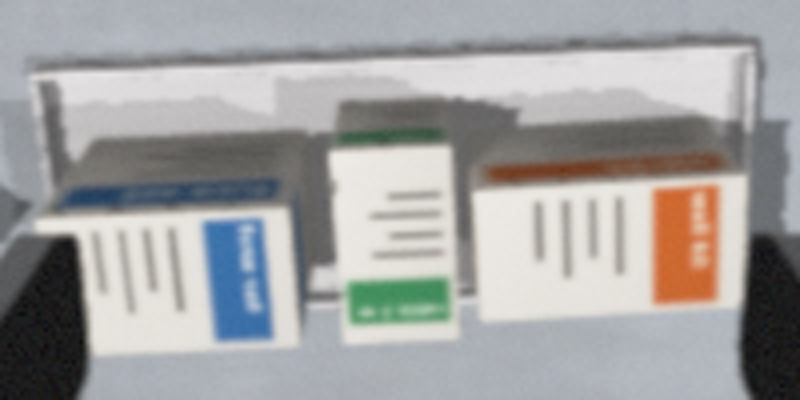

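View pics/c2.png

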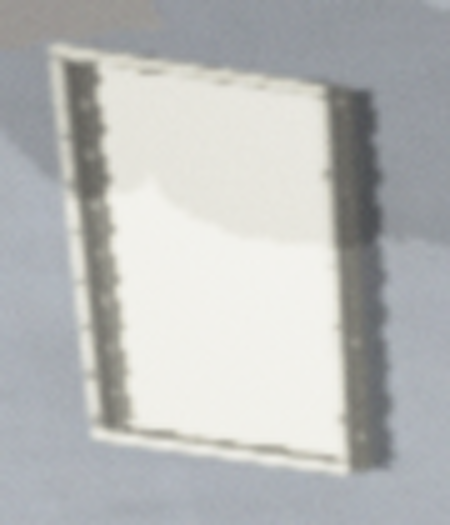

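```bash
cat >> h.py <<'E'
from scipy.optimize import least_squares
def fit(i,pts,L,W,z,x0):
    """pts: {(sx,sy):px}; corner signs in the object's frame, L along its x"""
    def pos(q,s): c,n=np.cos(q[2]),np.sin(q[2]); a,b=s[0]*L/2,s[1]*W/2; return [q[0]+c*a-n*b,q[1]+n*a+c*b,z]
    r=least_squares(lambda q:np.concatenate([proj(i,pos(q,s))-p for s,p in pts.items()]),x0)
    return r.x,np.abs(r.fun).max()
E
python3 - <<'E'
from h import *
i=bot.camera_info("wrist"); i["pose"]=np.load("w1.npz")["pose"]
c=lambda u,v:np.array([u/4+215,v/4+190]); d=lambda u,v:np.array([u/5+55,v/5+70])
# world-aligned frames: image right=+y, image down=+x
B={(-1,-1):c(38,228),(-1,1):c(292,208),(1,1):c(300,345)}
O={(-1,-1):c(476,188),(-1,1):c(746,175),(1,1):c(742,308),(1,-1):c(480,320)}
G={(-1,-1):c(330,148),(-1,1):c(452,143),(1,1):c(458,338),(1,-1):c(343,344)}
for n,P in(("blue",B),("orange",O)):
  for m,W,L,h in(("tall",100,62,85),("long",110,60,70)):
    q,e=fit(i,P,L/1e3,W/1e3,(h+4)/1e3,[.62,.07,0]); print(n,m,q.round(4),e.round(2))
print("green",fit(i,G,.09,.05,.064,[.62,.07,0]))
T={(-1,-1):c(30,72),(-1,1):c(757,42)}
print("stock",fit(i,T,.124,.324,.015,[.62,.07,0]))
print("ot",fit(i,{(-1,-1):d(52,46),(-1,1):d(330,85),(1,-1):d(93,435),(1,1):d(350,470)},.126,.086,.012,[.43,-.28,-.1]))
print("mat",fit(i,{(-1,-1):(363,75),(-1,1):(500,94),(1,-1):(350,155),(1,1):(478,170)},.13,.23,.003,[.43,.25,-.1]))
print("calc",[ray(i,p,.018).round(3) for p in((234,97),(319,99),(316,159),(233,156))])
print("tape",[ray(i,p,.067).round(3) for p in((455,215),(490,250))])
E
```

```text
blue tall [ 0.6421 -0.0146  0.0698] 1.23
blue long [ 0.6496 -0.0195  0.0483] 2.77
orange tall [0.6253 0.1598 0.0537] 1.8
orange long [0.6332 0.1627 0.0508] 0.45
green (array([0.63687996, 0.07431426, 0.040977  ]), np.float64(0.5231603059452823))
stock (array([0.63138623, 0.07489332, 0.04240491]), np.float64(0.16501294341952644))
ot (array([ 0.43046329, -0.2825428 , -0.14856652]), np.float64(1.0267962487300792))
mat (array([ 0.43432418,  0.25732685, -0.1236392 ]), np.float64(1.5737780683439269))
calc [array([ 0.39 , -0.051]), array([0.393, 0.083]), array([0.488, 0.078]), array([ 0.483, -0.061])]
tape [array([0.571, 0.3  ]), array([0.633, 0.368])]
```

Tall = blue (−y end), long = orange (+y end). The tray centre is about (0.636, 0.0745) with yaw about 0.045. Next I hover over the long box.

Request:
step_arm(targets="1 0.285 0.163 -0.4 0 0 -1;1 0.285 0.163 -0.4 0 0 -1;1 0.285 0.163 -0.4 0 0 -1;1 0.285 0.163 -0.4 0 0 -1;1 0.285 0.163 -0.4 0 0 -1;1 0.285 0.163 -0.4 0 0 -1;1 0.285 0.163 -0.4 0 0 -1;1 0.285 0.163 -0.4 0 0 -1;1 0.285 0.163 -0.4 0 0 -1;1 0.285 0.163 -0.4 0 0 -1")

```text
clock: 2.23
eef_pos: [0.6317, 0.164, 0.1457]
tool_rot: [0.381, 0.924, 0.0, 0.0]
ft_force: [0.0, 0.1, -0.1]
grip_width: 0.0849
grasp_force: 0.0
```

Request:
step_arm(targets="1 0 0 0 0 0 -0.942;1 0 0 0 0 0 -0.942;1 0 0 0 0 0 -0.942;1 0 0 0 0 0 -0.942;1 0 0 0 0 0 -0.942;1 0 0 0 0 0 -0.942;1 0 0 0 0 0 -0.942;1 0 0 0 0 0 -0.942;1 0 0 0 0 0 -0.942")

```text
clock: 2.98
eef_pos: [0.6325, 0.1632, 0.1463]
tool_rot: [0.69, 0.724, 0.001, 0.001]
ft_force: [0.4, 0.8, -0.5]
grip_width: 0.0858
grasp_force: 0.0
```

```bash
cat >> h.py <<'E'
def go(x,y,z,deg,o=None):
    """normalised shift and turn from the measured pose; deg = tool-y angle"""
    o=o or bot.get_obs(); t=R.from_quat(o["tool_rot"]).as_matrix()[:,1]; a=np.degrees(np.arctan2(t[1],t[0]))
    print("at",o["eef_pos"].round(4),"yaw",a.round(2),"->",((np.array([x,y,z])-o["eef_pos"])/.5).round(3),round((deg-a)/45,3))
E
python3 - <<'E'
from h import *
go(.6325,.1625,.022,2.6)
i=bot.camera_info("wrist"); np.save("w2.npy",i["pose"]); cv2.imwrite("pics/w2.png",bot.camera("wrist")[:,:,::-1])
E
```

```text
at [0.6325 0.1632 0.1463] yaw 2.79 -> [ 0.    -0.001 -0.249] -0.004
```

View pics/w2.png

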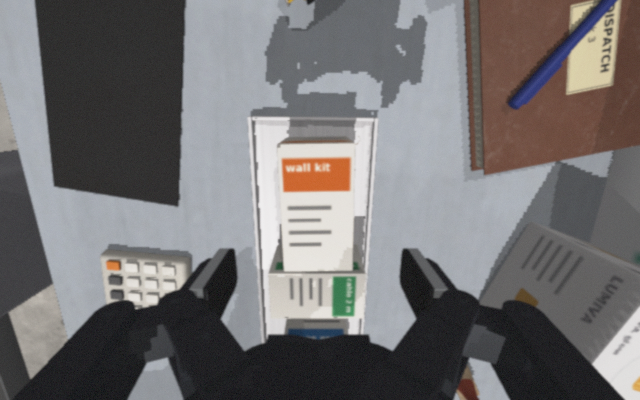

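Request:
step_arm(targets="1 0 0 -0.08 0 0 0;1 0 0 -0.14 0 0 0;1 0 0 -0.2 0 0 0;1 0 0 -0.249 0 0 0;1 0 0 -0.249 0 0 0;-1 0 0 -0.249 0 0 0;-1 0 0 -0.249 0 0 0;-1 0 0 -0.249 0 0 0;-1 0 0 -0.249 0 0 0;-1 0 0 -0.249 0 0 0")

```text
clock: 3.87
eef_pos: [0.634, 0.1636, 0.0225]
tool_rot: [0.691, 0.723, 0.002, 0.001]
ft_force: [1.3, -0.3, 5.0]
grip_width: 0.0596
grasp_force: 65.3
```

Request:
step_arm(targets="-1 0 0 0 0 0 0;-1 0 0 0 0 0 0;-1 0 0 0.1 0 0 0;-1 0 0 0.2 0 0 0;-1 0 0 0.25 0 0 0;-1 0 0 0.25 0 0 0")

```text
clock: 4.37
eef_pos: [0.6375, 0.1645, 0.156]
tool_rot: [0.691, 0.723, 0.007, 0.005]
ft_force: [1.2, 0.1, -0.0]
grip_width: 0.0589
grasp_force: 65.4
```

```bash
python3 - <<'E'
from h import *
go(.4415,.3165,.150,83)
E
```

```text
at [0.6375 0.1645 0.156 ] yaw 2.64 -> [-0.392  0.304 -0.012] 1.786
```

Request:
step_arm(targets="-1 -0.392 0.304 0 0 0 0.89;-1 -0.392 0.304 0 0 0 0.89;-1 -0.392 0.304 0 0 0 0.89;-1 -0.392 0.304 0 0 0 0.89;-1 -0.392 0.304 0 0 0 0.89;-1 -0.392 0.304 0 0 0 0.89;-1 -0.392 0.304 0 0 0 0.89;-1 -0.392 0.304 0 0 0 0.89;-1 -0.392 0.304 0 0 0 0.89")

```text
clock: 5.12
eef_pos: [0.4364, 0.3154, 0.1453]
tool_rot: [0.401, 0.916, 0.0, 0.0]
ft_force: [0.0, -0.2, -1.3]
grip_width: 0.0595
grasp_force: 65.4
```

Request:
step_arm(targets="-1 0 0 0 0 0 0.89;-1 0 0 0 0 0 0.89;-1 0 0 -0.05 0 0 0.89;-1 0 0 -0.1 0 0 0.89;-1 0 0 -0.1 0 0 0.89;-1 0 0 -0.1 0 0 0.89;-1 0 0 -0.1 0 0 0.89;-1 0 0 -0.1 0 0 0.89;-1 0 0 -0.1 0 0 0.89")

```text
clock: 5.87
eef_pos: [0.4374, 0.3147, 0.0952]
tool_rot: [0.065, 0.998, 0.0, 0.0]
ft_force: [0.9, 0.8, -0.7]
grip_width: 0.0598
grasp_force: 65.3
```

```bash
python3 - <<'E'
from h import *
go(.4415,.3165,.0225,83); o=bot.get_obs(); print(R.from_quat(o["tool_rot"]).as_matrix()[:,2],o["ft_force"],o["grip_width"])
i=bot.camera_info("wrist"); np.save("w3.npy",i["pose"]); cv2.imwrite("pics/w3.png",bot.camera("wrist")[:,:,::-1])
E
```

```text
at [0.4374 0.3147 0.0952] yaw 82.53 -> [ 0.008  0.004 -0.145] 0.01
[ 7.61755403e-04  3.92302076e-04 -9.99999633e-01] [ 0.85627856  0.83323445 -0.72936013] 0.059780187759512285
```

View pics/w3.png

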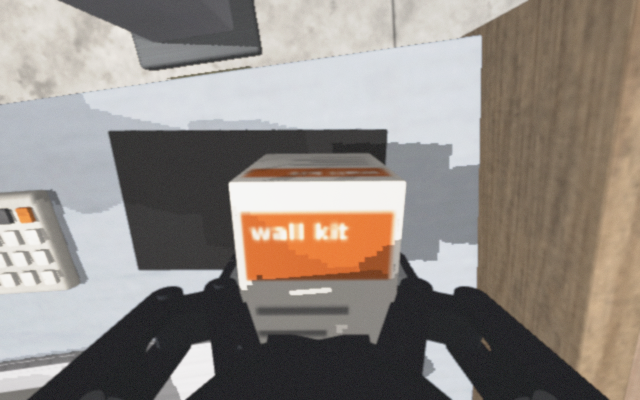

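The box is held square. The mat corners show at (110,131), (386,130) and (137,269).

```bash
python3 - <<'E'
from h import *
i=bot.camera_info("wrist"); i["pose"]=np.load("w3.npy")
print(fit(i,{(-1,-1):(110,131),(-1,1):(386,130),(1,-1):(137,269)},.13,.23,.003,[.43,.25,-.1]))
j=bot.camera_info("scene"); print(fit(j,{(-1,1):(210,203),(1,1):(240,183),(1,-1):(283,205),(-1,-1):(253,226)},.13,.23,.003,[.43,.25,-.1]))
E
```

```text
(array([ 0.43395137,  0.25727285, -0.13016394]), np.float64(2.605512456803609))
(array([ 0.43593204,  0.25608562, -0.05912758]), np.float64(3.8425868680408826))
```

Request:
step_arm(targets="-1 0.008 0.004 -0.06 0 0 0;-1 0.008 0.004 -0.1 0 0 0;-1 0.008 0.004 -0.13 0 0 0;-1 0.008 0.004 -0.145 0 0 0;-1 0.008 0.004 -0.145 0 0 0;-1 0.008 0.004 -0.145 0 0 0;1 0.008 0.004 -0.145 0 0 0;1 0.008 0.004 -0.145 0 0 0;1 0.008 0.004 -0.145 0 0 0;1 0.008 0.004 -0.145 0 0 0")

```text
clock: 6.75
eef_pos: [0.4407, 0.3175, 0.023]
tool_rot: [0.063, 0.998, 0.0, 0.0]
ft_force: [-0.1, -0.1, 0.2]
grip_width: 0.0854
grasp_force: 0.0
```

Request:
step_arm(targets="1 0 0 0 0 0 0;1 0 0 0.1 0 0 0;1 0 0 0.2 0 0 0;1 0 0 0.3 0 0 0;1 0 0 0.3 0 0 0;1 0 0 0.3 0 0 0")

```text
clock: 7.25
eef_pos: [0.4437, 0.3196, 0.1798]
tool_rot: [0.063, 0.998, 0.004, 0.005]
ft_force: [0.3, 0.8, 0.6]
grip_width: 0.0854
grasp_force: 0.0
```

```bash
python3 - <<'E'
from h import *
go(.6395,-.0135,.15,2.6)
i=bot.camera_info("wrist"); np.save("w4.npy",i["pose"]); cv2.imwrite("pics/w4.png",bot.camera("wrist")[:,:,::-1])
E
```

```text
at [0.4437 0.3196 0.1798] yaw 82.74 -> [ 0.392 -0.666 -0.06 ] -1.781
```

View pics/w4.png

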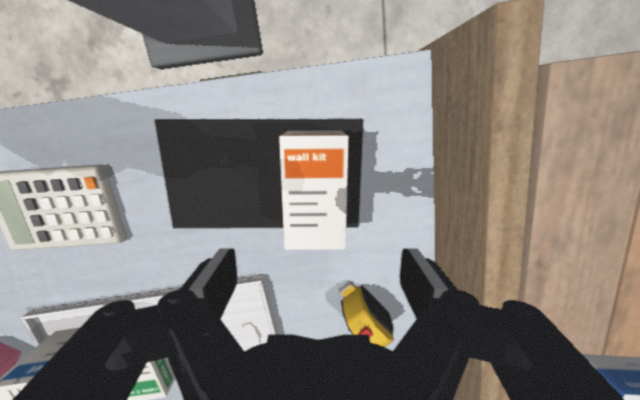

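The long box stands on the mat (~315,190). Next is the tall box.

Request:
step_arm(targets="1 0.392 -0.666 -0.06 0 0 -0.89;1 0.392 -0.666 -0.06 0 0 -0.89;1 0.392 -0.666 -0.06 0 0 -0.89;1 0.392 -0.666 -0.06 0 0 -0.89;1 0.392 -0.666 -0.06 0 0 -0.89;1 0.392 -0.666 -0.06 0 0 -0.89;1 0.392 -0.666 -0.06 0 0 -0.89;1 0.392 -0.666 -0.06 0 0 -0.89;1 0.392 -0.666 -0.06 0 0 -0.89;1 0.392 -0.666 -0.06 0 0 -0.89")

```text
clock: 8.13
eef_pos: [0.6373, -0.0215, 0.1397]
tool_rot: [0.404, 0.915, -0.001, -0.001]
ft_force: [0.1, 1.0, 0.6]
grip_width: 0.0852
grasp_force: 0.0
```

Request:
step_arm(targets="1 0 0 0 0 0 -0.89;1 0 0 0 0 0 -0.89;1 0 0 0 0 0 -0.89;1 0 0 0 0 0 -0.89;1 0 0 0 0 0 -0.89;1 0 0 0 0 0 -0.89;1 0 0 0 0 0 -0.89;1 0 0 0 0 0 -0.89;1 0 0 0 0 0 -0.89")

```text
clock: 8.88
eef_pos: [0.6357, -0.0156, 0.1417]
tool_rot: [0.69, 0.724, -0.0, -0.001]
ft_force: [0.7, 0.1, -1.1]
grip_width: 0.0856
grasp_force: 0.0
```

```bash
python3 - <<'E'
from h import *
go(.6395,-.0135,.035,2.6)
i=bot.camera_info("wrist"); np.save("w5.npy",i["pose"]); cv2.imwrite("pics/w5.png",bot.camera("wrist")[:,:,::-1])
E
```

```text
at [ 0.6357 -0.0156  0.1417] yaw 2.75 -> [ 0.008  0.004 -0.213] -0.003
```

View pics/w5.png

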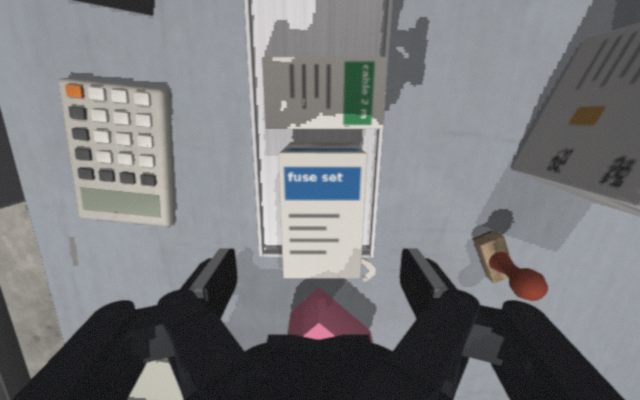

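```bash
python3 - <<'E'
from h import *
i=bot.camera_info("wrist"); i["pose"]=np.load("w5.npy")
print(fit(i,{(-1,1):(284,154),(1,1):(367,152),(1,-1):(361,277),(-1,-1):(283,278)},.062,.1,.089,[.64,-.01,0]))
print("small",fit(i,{(-1,-1):(266,127),(1,-1):(383,125)},.09,.05,.064,[.64,.07,0]))
print("tray",fit(i,{(-1,-1):(261,255),(1,-1):(378,255)},.124,.324,.015,[.64,.07,0]))
i["pose"]=np.load("w2.npy")
print("tray",fit(i,{(-1,1):(249,117),(1,1):(378,112)},.124,.324,.015,[.64,.07,0]))
print("long",fit(i,{(-1,1):(280,154),(1,1):(355,151),(1,-1):(352,270),(-1,-1):(283,271)},.06,.11,.074,[.64,.16,0]))
E
```

```text
(array([ 0.64069201, -0.01657515,  0.03833556]), np.float64(3.5703918559401586))
small (array([0.6364341 , 0.07535946, 0.06485832]), np.float64(0.30090020394851535))
tray (array([0.63338469, 0.07599363, 0.04871872]), np.float64(0.8666573655252705))
tray (array([0.63949488, 0.0755834 , 0.08608307]), np.float64(1.3850775509349376))
long (array([0.63328742, 0.15720188, 0.05524843]), np.float64(4.936061973293363))
```

Request:
step_arm(targets="1 0.008 0.004 -0.06 0 0 0;1 0.008 0.004 -0.12 0 0 0;1 0.008 0.004 -0.17 0 0 0;1 0.008 0.004 -0.213 0 0 0;1 0.008 0.004 -0.213 0 0 0;-1 0.008 0.004 -0.213 0 0 0;-1 0.008 0.004 -0.213 0 0 0;-1 0.008 0.004 -0.213 0 0 0;-1 0.008 0.004 -0.213 0 0 0;-1 0.008 0.004 -0.213 0 0 0")

```text
clock: 9.77
eef_pos: [0.6415, -0.0139, 0.0379]
tool_rot: [0.691, 0.723, 0.001, 0.001]
ft_force: [-0.5, -0.3, 2.7]
grip_width: 0.0612
grasp_force: 66.3
```

Request:
step_arm(targets="-1 0 0 0 0 0 0;-1 0 0 0 0 0 0;-1 0 0 0.1 0 0 0;-1 0 0 0.2 0 0 0;-1 0 0 0.26 0 0 0;-1 0 0 0.26 0 0 0;-1 0 0 0.26 0 0 0")

```text
clock: 10.35
eef_pos: [0.6429, -0.0139, 0.1706]
tool_rot: [0.691, 0.723, 0.003, 0.003]
ft_force: [-0.0, 0.6, -0.9]
grip_width: 0.0613
grasp_force: 66.1
```

```bash
python3 - <<'E'
from h import *
go(.4265,.1975,.16,83)
E
```

```text
at [ 0.6429 -0.0139  0.1706] yaw 2.64 -> [-0.433  0.423 -0.021] 1.786
```

Request:
step_arm(targets="-1 -0.433 0.423 0 0 0 0.89;-1 -0.433 0.423 0 0 0 0.89;-1 -0.433 0.423 0 0 0 0.89;-1 -0.433 0.423 0 0 0 0.89;-1 -0.433 0.423 0 0 0 0.89;-1 -0.433 0.423 0 0 0 0.89;-1 -0.433 0.423 0 0 0 0.89;-1 -0.433 0.423 0 0 0 0.89;-1 -0.433 0.423 0 0 0 0.89")

```text
clock: 11.1
eef_pos: [0.4201, 0.1988, 0.1642]
tool_rot: [0.399, 0.917, -0.002, -0.002]
ft_force: [-0.6, 0.1, -0.3]
grip_width: 0.0614
grasp_force: 66.1
```

Request:
step_arm(targets="-1 0 0 0 0 0 0.89;-1 0 0 0 0 0 0.89;-1 0 0 0 0 0 0.89;-1 0 0 -0.05 0 0 0.89;-1 0 0 -0.1 0 0 0.89;-1 0 0 -0.1 0 0 0.89;-1 0 0 -0.1 0 0 0.89;-1 0 0 -0.1 0 0 0.89;-1 0 0 -0.1 0 0 0.89")

```text
clock: 11.85
eef_pos: [0.4246, 0.1973, 0.116]
tool_rot: [0.065, 0.998, 0.0, 0.0]
ft_force: [0.4, 0.0, -1.5]
grip_width: 0.0618
grasp_force: 66.1
```

```bash
python3 - <<'E'
from h import *
go(.4265,.1975,.0375,83)
E
```

```text
at [0.4246 0.1973 0.116 ] yaw 82.57 -> [ 0.004  0.    -0.157] 0.009
```

Request:
step_arm(targets="-1 0.004 0 -0.06 0 0 0;-1 0.004 0 -0.11 0 0 0;-1 0.004 0 -0.14 0 0 0;-1 0.004 0 -0.157 0 0 0;-1 0.004 0 -0.157 0 0 0;-1 0.004 0 -0.157 0 0 0;1 0.004 0 -0.157 0 0 0;1 0.004 0 -0.157 0 0 0;1 0.004 0 -0.157 0 0 0;1 0.004 0 -0.157 0 0 0")

```text
clock: 12.68
eef_pos: [0.4262, 0.1979, 0.038]
tool_rot: [0.063, 0.998, 0.0, 0.0]
ft_force: [-0.2, 0.5, 0.6]
grip_width: 0.0856
grasp_force: 0.0
```

Request:
step_arm(targets="1 0 0 0 0 0 0;1 0 0 0.1 0 0 0;1 0 0 0.2 0 0 0;1 0 0 0.3 0 0 0;1 0 0 0.3 0 0 0;1 0 0 0.3 0 0 0")

```text
clock: 13.18
eef_pos: [0.4294, 0.1994, 0.194]
tool_rot: [0.063, 0.998, 0.003, 0.006]
ft_force: [-0.1, 0.7, -0.4]
grip_width: 0.0855
grasp_force: 0.0
```

```bash
python3 - <<'E'
from h import *
go(.500,.0745,.3,92.6)
E
```

```text
at [0.4294 0.1994 0.194 ] yaw 82.74 -> [ 0.141 -0.25   0.212] 0.219
```

Request:
step_arm(targets="1 0.24 -0.25 0.25 0 0 0.219;1 0.24 -0.25 0.25 0 0 0.219;1 0.24 -0.25 0.25 0 0 0.219;1 0.24 -0.25 0.25 0 0 0.219;1 0.24 -0.25 0.25 0 0 0.219;1 0.24 -0.25 0.25 0 0 0.219;1 0.24 -0.25 0.25 0 0 0.219;1 0.24 -0.25 0.25 0 0 0.219")

```text
clock: 13.85
eef_pos: [0.5453, 0.0726, 0.3112]
tool_rot: [-0.022, 1.0, 0.0, -0.001]
ft_force: [0.3, 0.8, -0.9]
grip_width: 0.0853
grasp_force: 0.0
```

```bash
python3 - <<'E'
from h import *
go(.6355,.0745,.15,92.6)
i=bot.camera_info("wrist"); np.save("w6.npy",i["pose"]); im=bot.camera("wrist")[:,:,::-1]; cv2.imwrite("pics/w6.png",im)
cv2.imwrite("pics/w6c.png",cv2.resize(im[60:260,180:500],(800,500),interpolation=cv2.INTER_CUBIC))
E
```

```text
at [0.5453 0.0726 0.3112] yaw 92.54 -> [ 0.18   0.004 -0.322] 0.001
```

View pics/w6c.png

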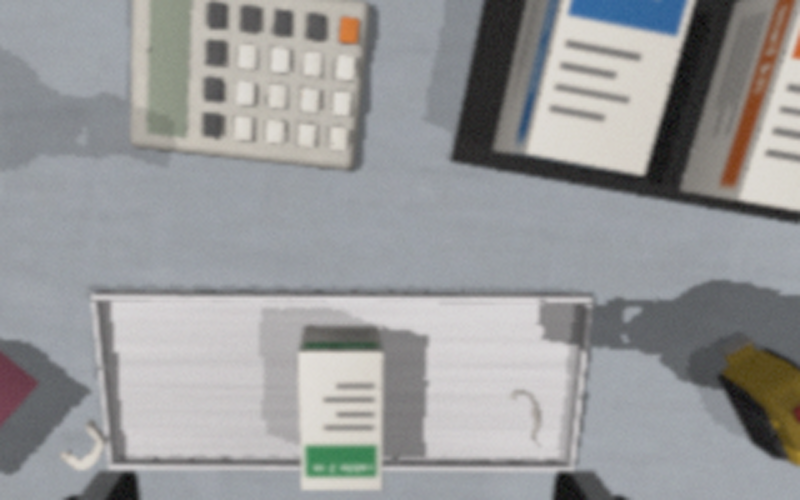

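The tray now shows with only the small box, and both big boxes stand on the mat. Tray rim corners in the crop are (92,294), (593,298), (577,468) and (112,468).

```bash
python3 - <<'E'
from h import *
i=bot.camera_info("wrist"); i["pose"]=np.load("w6.npy")
c=lambda u,v:np.array([u/2.5+180,v/2.5+60])
print("tray",fit(i,{(-1,-1):c(92,294),(-1,1):c(593,298),(1,1):c(577,468),(1,-1):c(112,468)},.124,.324,.015,[.64,.07,0]))
print("small",fit(i,{(-1,-1):c(299,348),(-1,1):c(382,347),(1,1):c(381,487),(1,-1):c(303,488)},.09,.05,.064,[.64,.07,0]))
E
```

```text
tray (array([0.63124209, 0.07545705, 0.0421245 ]), np.float64(1.0597265669865124))
small (array([0.63528601, 0.07439558, 0.05415974]), np.float64(0.5372031716457855))
```

Request:
step_arm(targets="1 0.18 0.004 -0.322 0 0 0;1 0.18 0.004 -0.322 0 0 0;1 0.18 0.004 -0.322 0 0 0;1 0.18 0.004 -0.322 0 0 0;1 0.18 0.004 -0.322 0 0 0;1 0.18 0.004 -0.322 0 0 0;1 0.18 0.004 -0.322 0 0 0")

```text
clock: 14.48
eef_pos: [0.6333, 0.0758, 0.1491]
tool_rot: [-0.024, 1.0, -0.0, -0.003]
ft_force: [0.4, -0.0, 0.0]
grip_width: 0.0857
grasp_force: 0.0
```

```bash
python3 - <<'E'
from h import *
go(.6355,.0745,.022,92.6)
E
```

```text
at [0.6333 0.0758 0.1491] yaw 92.7 -> [ 0.004 -0.003 -0.254] -0.002
```

Request:
step_arm(targets="1 0.004 -0.003 -0.08 0 0 0;1 0.004 -0.003 -0.15 0 0 0;1 0.004 -0.003 -0.21 0 0 0;1 0.004 -0.003 -0.254 0 0 0;1 0.004 -0.003 -0.254 0 0 0;-1 0.004 -0.003 -0.254 0 0 0;-1 0.004 -0.003 -0.254 0 0 0;-1 0.004 -0.003 -0.254 0 0 0;-1 0.004 -0.003 -0.254 0 0 0;-1 0.004 -0.003 -0.254 0 0 0")

```text
clock: 15.32
eef_pos: [0.6403, 0.0737, 0.0283]
tool_rot: [-0.023, 1.0, 0.0, 0.003]
ft_force: [-0.5, -0.4, 5.6]
grip_width: 0.049
grasp_force: 63.4
```

Request:
step_arm(targets="-1 0 0 0 0 0 0;-1 0 0 0 0 0 0;-1 0 0 0.08 0 0 0;-1 0 0 0.16 0 0 0;-1 0 0 0.22 0 0 0;-1 0 0 0.22 0 0 0;-1 0 0 0.22 0 0 0")

```text
clock: 15.9
eef_pos: [0.6402, 0.0734, 0.139]
tool_rot: [-0.023, 1.0, 0.0, 0.004]
ft_force: [-0.1, 0.8, -1.9]
grip_width: 0.0492
grasp_force: 62.6
```

```bash
python3 - <<'E'
from h import *
i=bot.camera_info("scene");print("ot scene",fit(i,{(-1,1):(356,273),(1,1):(383,253),(1,-1):(409,267),(-1,-1):(382,289)},.126,.086,.012,[.43,-.28,-.1]))
i=bot.camera_info("side");print("ot side",fit(i,{(-1,1):(263,293),(1,1):(320,293),(1,-1):(319,330),(-1,-1):(257,330)},.126,.086,.012,[.43,-.28,-.1]))
go(.4305,-.2825,.13,90-8.2)
E
```

```text
ot scene (array([ 0.43259516, -0.28538287, -0.08920391]), np.float64(1.5108510845774958))
ot side (array([ 0.43190668, -0.28780045, -0.15513879]), np.float64(1.7724425322401203))
at [0.6402 0.0734 0.139 ] yaw 92.59 -> [-0.419 -0.712 -0.018] -0.24
```

Request:
step_arm(targets="-1 -0.419 -0.714 0 0 0 -0.24;-1 -0.419 -0.714 0 0 0 -0.24;-1 -0.419 -0.714 0 0 0 -0.24;-1 -0.419 -0.714 0 0 0 -0.24;-1 -0.419 -0.714 0 0 0 -0.24;-1 -0.419 -0.714 0 0 0 -0.24;-1 -0.419 -0.714 0 0 0 -0.24;-1 -0.419 -0.714 0 0 0 -0.24;-1 -0.419 -0.714 0 0 0 -0.24;-1 -0.419 -0.714 0 0 0 -0.24")

```text
clock: 16.73
eef_pos: [0.4258, -0.2849, 0.1334]
tool_rot: [0.072, 0.997, 0.001, -0.001]
ft_force: [1.2, -0.9, -0.7]
grip_width: 0.0491
grasp_force: 62.7
```

Request:
step_arm(targets="-1 0 0 0 0 0 0;-1 0 0 0 0 0 0;-1 0 0 0 0 0 0")

```text
clock: 16.98
eef_pos: [0.4275, -0.2835, 0.1336]
tool_rot: [0.072, 0.997, 0.001, -0.001]
ft_force: [-0.3, 0.6, -0.5]
grip_width: 0.0496
grasp_force: 62.8
```

```bash
python3 - <<'E'
from h import *
go(.431,-.2835,.0285,90-8.2)
i=bot.camera_info("wrist"); np.save("w7.npy",i["pose"]); im=bot.camera("wrist")[:,:,::-1]
cv2.imwrite("pics/w7.png",im)
E
```

```text
at [ 0.4275 -0.2835  0.1336] yaw 81.73 -> [ 0.007 -0.    -0.21 ] 0.001
```

View pics/w7.png

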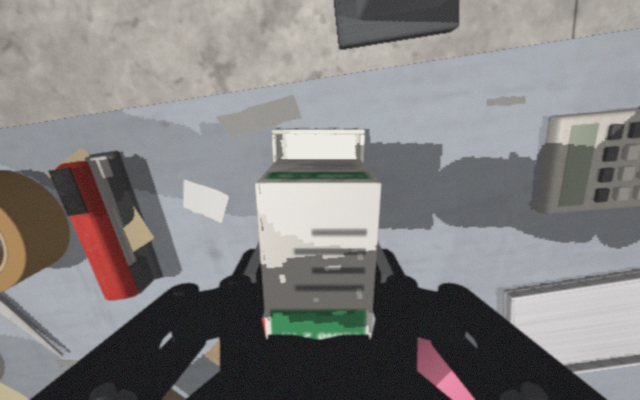

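```bash
python3 - <<'E'
from h import *
i=bot.camera_info("wrist"); i["pose"]=np.load("w7.npy")
print("tray",fit(i,{(-1,-1):(273,129),(-1,1):(368,129)},.126,.086,.012,[.43,-.28,-.1]), ray(i,(273,129),.012),ray(i,(368,129),.012))
a,b=ray(i,(257,183),.169),ray(i,(380,183),.169); print("box near edge",a,b,np.linalg.norm(a-b)); m=(a+b)/2; d=(b-a)/np.linalg.norm(b-a); print("centre",m+.045*np.array([d[1],-d[0]]))
E
```

```text
tray (array([ 0.43000174, -0.28118719, -0.1439544 ]), np.float64(0.7944404442046107)) [ 0.36141113 -0.3154337 ] [ 0.37396237 -0.22887329]
box near edge [ 0.37678118 -0.300405  ] [ 0.38379364 -0.25211432] 0.048797178682509726
centre [ 0.42482033 -0.28272644]
```

Request:
step_arm(targets="-1 0.012 0.001 -0.05 0 0 0;-1 0.012 0.001 -0.1 0 0 0;-1 0.012 0.001 -0.15 0 0 0;-1 0.012 0.001 -0.19 0 0 0;-1 0.012 0.001 -0.208 0 0 0;-1 0.012 0.001 -0.208 0 0 0;-1 0.012 0.001 -0.208 0 0 0")

```text
clock: 17.62
eef_pos: [0.4349, -0.282, 0.0304]
tool_rot: [0.07, 0.998, 0.0, -0.0]
ft_force: [0.5, -0.4, -0.2]
grip_width: 0.0493
grasp_force: 63.4
```

Request:
step_arm(targets="1 0 0 0 0 0 0;1 0 0 0 0 0 0;1 0 0 0 0 0 0;1 0 0 0 0 0 0;1 0 0 0.1 0 0 0;1 0 0 0.2 0 0 0;1 0 0 0.3 0 0 0;1 0 0 0.3 0 0 0;1 0 0 0.3 0 0 0")

```text
clock: 18.37
eef_pos: [0.4377, -0.2857, 0.1877]
tool_rot: [0.072, 0.997, -0.003, 0.006]
ft_force: [0.2, -0.8, 0.7]
grip_width: 0.0855
grasp_force: 0.0
```

```bash
python3 - <<'E'
from h import *
go(.4265,.198,.20,82.7)
i=bot.camera_info("wrist"); np.save("w8.npy",i["pose"]); im=bot.camera("wrist")[:,:,::-1]
cv2.imwrite("pics/w8.png",im)
E
```

```text
at [ 0.4377 -0.2857  0.1877] yaw 81.78 -> [-0.022  0.967  0.025] 0.02
```

View pics/w8.png

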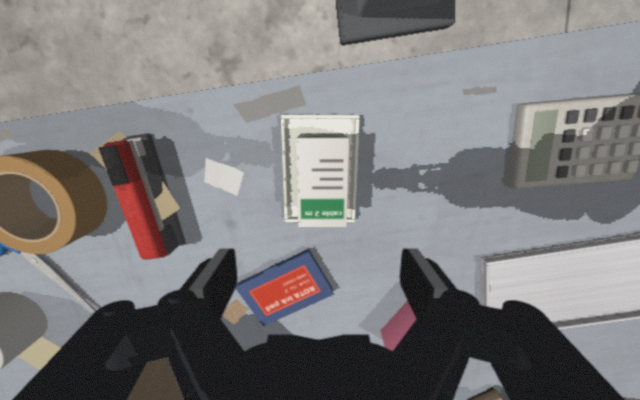

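The small box is upright inside the order tray (~322,180). Next I fetch the tall box.

Request:
step_arm(targets="1 -0.022 0.967 0.025 0 0 0.02;1 -0.022 0.967 0.025 0 0 0.02;1 -0.022 0.967 0.025 0 0 0.02;1 -0.022 0.967 0.025 0 0 0.02;1 -0.022 0.967 0.025 0 0 0.02;1 -0.022 0.967 0.025 0 0 0.02;1 -0.022 0.967 0.025 0 0 0.02;1 -0.022 0.967 0.025 0 0 0.02;1 -0.022 0.967 0.025 0 0 0.02;1 -0.022 0.967 0.025 0 0 0.02")

```text
clock: 19.25
eef_pos: [0.4233, 0.1347, 0.1899]
tool_rot: [0.064, 0.998, -0.0, -0.001]
ft_force: [1.1, 0.2, -1.0]
grip_width: 0.0855
grasp_force: 0.0
```

```bash
python3 - <<'E'
from h import *
go(.4265,.198,.14,82.7)
E
```

```text
at [0.4233 0.1347 0.1899] yaw 82.68 -> [ 0.006  0.127 -0.1  ] 0.0
```

Request:
step_arm(targets="1 0.006 0.127 -0.1 0 0 0;1 0.006 0.127 -0.1 0 0 0;1 0.006 0.127 -0.1 0 0 0;1 0.006 0.127 -0.1 0 0 0;1 0.006 0.127 -0.1 0 0 0;1 0.006 0.127 -0.1 0 0 0")

```text
clock: 19.75
eef_pos: [0.4279, 0.1957, 0.1414]
tool_rot: [0.064, 0.998, -0.0, -0.0]
ft_force: [0.5, 0.4, 0.3]
grip_width: 0.0853
grasp_force: 0.0
```

```bash
python3 - <<'E'
from h import *
go(.4262,.1979,.038,82.7)
E
```

```text
at [0.4279 0.1957 0.1414] yaw 82.61 -> [-0.003  0.004 -0.207] 0.002
```

Request:
step_arm(targets="1 -0.003 0.004 -0.06 0 0 0;1 -0.003 0.004 -0.12 0 0 0;1 -0.003 0.004 -0.17 0 0 0;1 -0.003 0.004 -0.207 0 0 0;1 -0.003 0.004 -0.207 0 0 0;-1 -0.003 0.004 -0.207 0 0 0;-1 -0.003 0.004 -0.207 0 0 0;-1 -0.003 0.004 -0.207 0 0 0;-1 -0.003 0.004 -0.207 0 0 0;-1 -0.003 0.004 -0.207 0 0 0")

```text
clock: 20.58
eef_pos: [0.4281, 0.199, 0.0397]
tool_rot: [0.064, 0.998, 0.001, 0.002]
ft_force: [0.9, -1.4, 6.8]
grip_width: 0.0613
grasp_force: 65.7
```

Request:
step_arm(targets="-1 0 0 0 0 0 0;-1 0 0 0 0 0 0;-1 0 0 0.08 0 0 0;-1 0 0 0.16 0 0 0;-1 0 0 0.24 0 0 0;-1 0 0 0.24 0 0 0;-1 0 0 0.24 0 0 0")

```text
clock: 21.17
eef_pos: [0.4284, 0.1996, 0.1609]
tool_rot: [0.064, 0.998, 0.002, 0.003]
ft_force: [0.3, 0.1, -1.7]
grip_width: 0.0617
grasp_force: 65.9
```

```bash
python3 - <<'E'
from h import *
go(.640,-.0137,.15,2.6)
E
```

```text
at [0.4284 0.1996 0.1609] yaw 82.7 -> [ 0.423 -0.427 -0.022] -1.78
```

Request:
step_arm(targets="-1 0.423 -0.427 0 0 0 -0.89;-1 0.423 -0.427 0 0 0 -0.89;-1 0.423 -0.427 0 0 0 -0.89;-1 0.423 -0.427 0 0 0 -0.89;-1 0.423 -0.427 0 0 0 -0.89;-1 0.423 -0.427 0 0 0 -0.89;-1 0.423 -0.427 0 0 0 -0.89;-1 0.423 -0.427 0 0 0 -0.89;-1 0.423 -0.427 0 0 0 -0.89")

```text
clock: 21.92
eef_pos: [0.6382, -0.0178, 0.1546]
tool_rot: [0.404, 0.915, -0.001, -0.002]
ft_force: [0.2, 0.0, -0.5]
grip_width: 0.0616
grasp_force: 65.9
```

Request:
step_arm(targets="-1 0 0 0 0 0 -0.89;-1 0 0 0 0 0 -0.89;-1 0 0 0 0 0 -0.89;-1 0 0 -0.05 0 0 -0.89;-1 0 0 -0.1 0 0 -0.89;-1 0 0 -0.1 0 0 -0.89;-1 0 0 -0.1 0 0 -0.89;-1 0 0 -0.1 0 0 -0.89;-1 0 0 -0.1 0 0 -0.89")

```text
clock: 22.67
eef_pos: [0.6377, -0.0141, 0.1083]
tool_rot: [0.69, 0.724, 0.0, 0.0]
ft_force: [0.2, -0.9, -0.1]
grip_width: 0.0615
grasp_force: 65.9
```

```bash
python3 - <<'E'
from h import *
go(.640,-.0137,.0395,2.6)
i=bot.camera_info("wrist"); np.save("w9.npy",i["pose"]); im=bot.camera("wrist")[:,:,::-1]
cv2.imwrite("pics/w9.png",im)
E
```

```text
at [ 0.6377 -0.0141  0.1083] yaw 2.75 -> [ 0.005  0.001 -0.138] -0.003
```

Request:
step_arm(targets="-1 0.005 0.001 -0.05 0 0 -0.003;-1 0.005 0.001 -0.09 0 0 -0.003;-1 0.005 0.001 -0.12 0 0 -0.003;-1 0.005 0.001 -0.137 0 0 -0.003;-1 0.005 0.001 -0.137 0 0 -0.003;-1 0.005 0.001 -0.137 0 0 -0.003;-1 0.005 0.001 -0.137 0 0 -0.003")

```text
clock: 23.3
eef_pos: [0.6411, -0.0144, 0.0405]
tool_rot: [0.692, 0.722, 0.001, 0.001]
ft_force: [-1.4, -0.3, 1.8]
grip_width: 0.0612
grasp_force: 66.2
```

```bash
python3 - <<'E'
from h import *
go(.640,-.0137,.0395,2.6); print(bot.get_obs()["ft_force"])
E
```

```text
at [ 0.6411 -0.0144  0.0405] yaw 2.49 -> [-0.002  0.001 -0.002] 0.003
[-1.44813524 -0.3385025   1.81220705]
```

Good. Release and rise.

Request:
step_arm(targets="1 -0.002 0 0 0 0 0;1 -0.002 0 0 0 0 0;1 -0.002 0 0 0 0 0;1 -0.002 0 0 0 0 0;1 0 0 0.1 0 0 0;1 0 0 0.2 0 0 0;1 0 0 0.3 0 0 0;1 0 0 0.3 0 0 0")

```text
clock: 23.97
eef_pos: [0.6419, -0.0145, 0.1944]
tool_rot: [0.692, 0.722, 0.002, 0.002]
ft_force: [1.6, -0.2, 0.8]
grip_width: 0.0855
grasp_force: 0.0
```

```bash
python3 - <<'E'
from h import *
go(.4407,.3175,.16,82.7)
E
```

```text
at [ 0.6419 -0.0145  0.1944] yaw 2.46 -> [-0.402  0.664 -0.069] 1.783
```

Request:
step_arm(targets="1 -0.402 0.664 -0.069 0 0 0.89;1 -0.402 0.664 -0.069 0 0 0.89;1 -0.402 0.664 -0.069 0 0 0.89;1 -0.402 0.664 -0.069 0 0 0.89;1 -0.402 0.664 -0.069 0 0 0.89;1 -0.402 0.664 -0.069 0 0 0.89;1 -0.402 0.664 -0.069 0 0 0.89;1 -0.402 0.664 -0.069 0 0 0.89;1 -0.402 0.664 -0.069 0 0 0.89;1 -0.402 0.664 -0.069 0 0 0.89")

```text
clock: 24.8
eef_pos: [0.4361, 0.3215, 0.1544]
tool_rot: [0.4, 0.916, 0.0, -0.001]
ft_force: [-0.0, -0.1, 0.3]
grip_width: 0.0852
grasp_force: 0.0
```

Request:
step_arm(targets="1 0 0 0 0 0 0.89;1 0 0 0 0 0 0.89;1 0 0 0 0 0 0.89;1 0 0 0 0 0 0.89;1 0 0 0 0 0 0.89;1 0 0 0 0 0 0.89;1 0 0 0 0 0 0.89;1 0 0 0 0 0 0.89")

```text
clock: 25.47
eef_pos: [0.4393, 0.3176, 0.1548]
tool_rot: [0.066, 0.998, 0.0, 0.0]
ft_force: [0.4, 0.3, -0.8]
grip_width: 0.0854
grasp_force: 0.0
```

```bash
python3 - <<'E'
from h import *
go(.4407,.3175,.023,82.7)
E
```

```text
at [0.4393 0.3176 0.1548] yaw 82.44 -> [ 0.003 -0.    -0.264] 0.006
```

Request:
step_arm(targets="1 0.003 0 -0.08 0 0 0.006;1 0.003 0 -0.15 0 0 0.006;1 0.003 0 -0.22 0 0 0.006;1 0.003 0 -0.264 0 0 0.006;1 0.003 0 -0.264 0 0 0.006;-1 0.003 0 -0.264 0 0 0.006;-1 0.003 0 -0.264 0 0 0.006;-1 0.003 0 -0.264 0 0 0.006;-1 0.003 0 -0.264 0 0 0.006;-1 0.003 0 -0.264 0 0 0.006")

```text
clock: 26.3
eef_pos: [0.4423, 0.3186, 0.0249]
tool_rot: [0.063, 0.998, 0.001, 0.002]
ft_force: [0.3, 0.2, 4.5]
grip_width: 0.0596
grasp_force: 65.5
```

Request:
step_arm(targets="-1 0 0 0 0 0 0;-1 0 0 0 0 0 0;-1 0 0 0.08 0 0 0;-1 0 0 0.16 0 0 0;-1 0 0 0.24 0 0 0;-1 0 0 0.26 0 0 0;-1 0 0 0.26 0 0 0")

```text
clock: 26.88
eef_pos: [0.4433, 0.3194, 0.1576]
tool_rot: [0.063, 0.998, 0.003, 0.004]
ft_force: [0.4, -0.2, -1.2]
grip_width: 0.0595
grasp_force: 65.6
```

```bash
python3 - <<'E'
from h import *
go(.633,.1635,.15,2.6)
E
```

```text
at [0.4433 0.3194 0.1576] yaw 82.82 -> [ 0.379 -0.312 -0.015] -1.783
```

Request:
step_arm(targets="-1 0.379 -0.312 0 0 0 -0.89;-1 0.379 -0.312 0 0 0 -0.89;-1 0.379 -0.312 0 0 0 -0.89;-1 0.379 -0.312 0 0 0 -0.89;-1 0.379 -0.312 0 0 0 -0.89;-1 0.379 -0.312 0 0 0 -0.89;-1 0.379 -0.312 0 0 0 -0.89;-1 0.379 -0.312 0 0 0 -0.89;-1 0.379 -0.312 0 0 0 -0.89")

```text
clock: 27.63
eef_pos: [0.6289, 0.1612, 0.1503]
tool_rot: [0.401, 0.916, -0.001, -0.002]
ft_force: [-0.5, 0.4, -0.2]
grip_width: 0.0595
grasp_force: 65.6
```

Request:
step_arm(targets="-1 0 0 0 0 0 -0.89;-1 0 0 0 0 0 -0.89;-1 0 0 0 0 0 -0.89;-1 0 0 -0.05 0 0 -0.89;-1 0 0 -0.1 0 0 -0.89;-1 0 0 -0.12 0 0 -0.89;-1 0 0 -0.12 0 0 -0.89;-1 0 0 -0.12 0 0 -0.89;-1 0 0 -0.12 0 0 -0.89")

```text
clock: 28.38
eef_pos: [0.6302, 0.1627, 0.0938]
tool_rot: [0.689, 0.725, 0.001, 0.0]
ft_force: [1.0, -0.2, -0.8]
grip_width: 0.0597
grasp_force: 65.6
```

```bash
python3 - <<'E'
from h import *
go(.633,.1635,.025,2.6)
E
```

```text
at [0.6302 0.1627 0.0938] yaw 2.92 -> [ 0.006  0.002 -0.138] -0.007
```

Request:
step_arm(targets="-1 0.006 0.002 -0.05 0 0 -0.007;-1 0.006 0.002 -0.09 0 0 -0.007;-1 0.006 0.002 -0.12 0 0 -0.007;-1 0.006 0.002 -0.136 0 0 -0.007;-1 0.006 0.002 -0.136 0 0 -0.007;-1 0.006 0.002 -0.136 0 0 -0.007;-1 0.006 0.002 -0.136 0 0 -0.007")

```text
clock: 28.97
eef_pos: [0.6343, 0.1631, 0.0263]
tool_rot: [0.692, 0.722, 0.001, 0.001]
ft_force: [0.8, -0.5, -3.1]
grip_width: 0.0594
grasp_force: 65.5
```

Request:
step_arm(targets="1 0 0 0 0 0 0;1 0 0 0 0 0 0;1 0 0 0 0 0 0;1 0 0 0 0 0 0;1 0 0 0.1 0 0 0;1 0 0 0.2 0 0 0;1 0 0 0.3 0 0 0;1 0 0 0.3 0 0 0")

```text
clock: 29.63
eef_pos: [0.635, 0.163, 0.1801]
tool_rot: [0.692, 0.722, 0.003, 0.002]
ft_force: [2.1, 1.3, 1.0]
grip_width: 0.0853
grasp_force: 0.0
```

```bash
python3 - <<'E'
from h import *
go(.55,.075,.31,47.6)
E
```

```text
at [0.635  0.163  0.1801] yaw 2.41 -> [-0.17  -0.176  0.26 ] 1.004
```

Back to the viewing pose to check.

Request:
step_arm(targets="1 -0.17 -0.176 0.26 0 0 1;1 -0.17 -0.176 0.26 0 0 1;1 -0.17 -0.176 0.26 0 0 1;1 -0.17 -0.176 0.26 0 0 1;1 -0.17 -0.176 0.26 0 0 1;1 -0.17 -0.176 0.26 0 0 1;1 -0.17 -0.176 0.26 0 0 1;1 -0.17 -0.176 0.26 0 0 1")

```text
clock: 30.3
eef_pos: [0.5483, 0.0742, 0.3057]
tool_rot: [0.363, 0.932, 0.0, 0.001]
ft_force: [0.1, -0.1, 0.5]
grip_width: 0.0852
grasp_force: 0.0
```

Request:
step_arm(targets="1 0 0 0 0 0 1;1 0 0 0 0 0 1;1 0 0 0 0 0 1;1 0 0 0 0 0 1;1 0 0 0 0 0 1;1 0 0 0 0 0 1;1 0 0 0 0 0 1;1 0 0 0 0 0 1;1 0 0 0 0 0 1")

```text
clock: 31.05
eef_pos: [0.5482, 0.0747, 0.3044]
tool_rot: [-0.02, 1.0, -0.0, -0.0]
ft_force: [-0.2, 0.6, -0.4]
grip_width: 0.085
grasp_force: 0.0
```

```bash
python3 - <<'E'
from h import *
go(.55,.075,.31,92.6)
i=bot.camera_info("wrist"); np.save("w10.npy",i["pose"]); im=bot.camera("wrist")[:,:,::-1]; cv2.imwrite("pics/w10.png",im)
cv2.imwrite("pics/w10c.png",cv2.resize(im[160:280,200:440],(800,400),interpolation=cv2.INTER_CUBIC))
E
```

```text
at [0.5482 0.0747 0.3044] yaw 92.31 -> [0.004 0.001 0.011] 0.006
```

View pics/w10c.png

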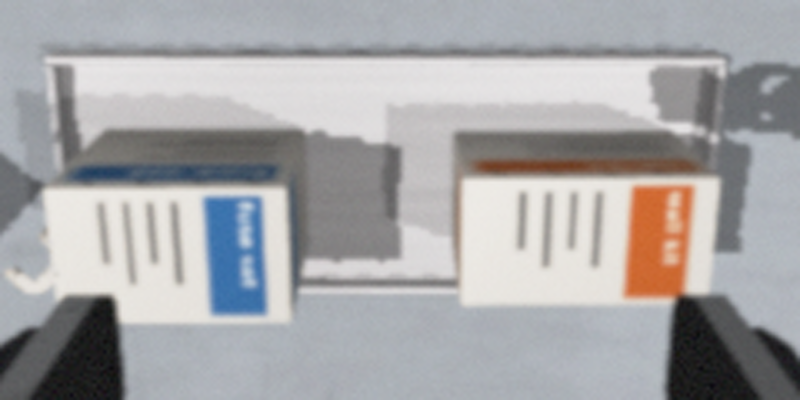

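```bash
python3 - <<'E'
from h import *
i=bot.camera_info("wrist"); i["pose"]=np.load("w10.npy")
c=lambda u,v:np.array([u*.3+200,v*.3+160])
print("tall",fit(i,{(-1,-1):c(45,186),(-1,1):c(293,183),(1,1):c(291,321)},.062,.1,.089,[.64,-.01,0]))
print("long",fit(i,{(-1,-1):c(459,176),(-1,1):c(720,177),(1,-1):c(460,304)},.06,.11,.074,[.64,.16,0]))
print("tray",fit(i,{(-1,-1):c(44,58),(-1,1):c(726,58)},.124,.324,.015,[.64,.07,0]))
E
```

```text
tall (array([ 0.64166783, -0.01431544,  0.03685791]), np.float64(1.0139146469419984))
long (array([0.6353179 , 0.16215354, 0.04391281]), np.float64(0.6071130788067194))
tray (array([0.63247702, 0.07401798, 0.04081937]), np.float64(0.11538802872291853))
```

The returned boxes match their original poses to within about 2 mm and are square to the tray. The arm is clear, so I'm handing in.

```bash
python3 -c "
from workcell import bot; print(bot.job_done())"
```

```text
the job is handed in; nothing more can be done
None
```

The job is handed in: the small box stands upright in the order tray, and the tall and long boxes are back upright in the stock tray, within about 2 mm of where they stood and square to the tray; the calculator, tape measure and ink pad were left alone (about 31 s on the robot clock; no verdict was returned).

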